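# Show the cup's foot stamp to the camera in the wheel mirror

### The job

Set the stamped clay cup rim down in the chuck on the banding wheel, stamped foot up, sitting flat on the chuck's floor, and let go of it. Then take hold of the mirror standing behind the wheel and tip its top forward until the camera on the column would see the stamp at mid-height in the mirror, and finish while still holding the mirror steady at that angle: it swings back if let go, so do not release it. Leave the camera and all the other things on the bench where they are.

Things in the scene. Friction and masses are not known exactly. Their poses are not given: they have to be found in the camera images.
- cup: small unglazed clay cup standing RIM DOWN on the ware board, stamped foot on top; 62 mm tall; 68 mm across at the rim (below), 65 at 26 mm and 62 at 46 mm above the rim, then drawn in to a foot ring 46 mm across at the top; about 190 g. Origin: centre of the rim plane; z from rim to foot (up as it stands). Grip the body across any diameter, about 40 mm above the rim
- stamp (a point): the maker's stamp, a dark round seal 21 mm across inside the cup's foot ring, on the cup's axis, 57 mm from the rim plane (5 mm below the top of the foot ring)
- ware_board: wooden board 150 x 300 x 14 mm, fixed, on which cup and beaker stand side by side about 140 mm apart; origin under its centre
- station: plywood board 300 (x) x 180 (y) x 12 mm, fixed; origin under its centre. Banding wheel at x = -65 mm, mirror at x = +85 mm on a U-shaped steel yoke (arms 80 mm either side, screw knobs out to 98 mm, tops 241 mm above the table). The mirror faces -x, over the wheel, to the camera beyond
- chuck_seat (a point): centre of the chuck's inner floor. The chuck is a shallow plaster dish fixed on the middle of the banding wheel's head: open upward, 75 mm inside, 104 mm outside, 14 mm deep; floor 71 mm and rim 85 mm above the table. The wheel head under it is 170 mm across and turns with a little drag
- mirror (a joint): tilt of the mirror, rad: 0 upright, growing as its top rail comes forward (to wheel and camera) and the glass looks down; limits -0.5, 0.9. Bottom-heavy on slack pivots: let go, it swings back to within 0.06 of upright; 0.5 to 1 N at the top rail holds it
- mirror_mid (a point): middle of the mirror, on its level tilt axis, 230 mm above the table, 150 mm behind the wheel's axis. A wooden frame 130 x 130 x 14 mm with 20 mm wide rails round the glass. Axes turn with the mirror: -x out of the glass (level at tilt 0, to wheel and camera), y along the tilt axis, z up the frame to its top rail
- mirror_rail (a point): middle of the upper edge of the mirror frame's top rail, 65 mm from mirror_mid along the mirror's z; same axes. The rail is 14 mm thick (mirror's x) and 20 mm high: pinch it here from above, closing along the mirror's x
- lens (a point): centre of the front glass (36 mm across) of the small black camera on a column stand, 285 to 405 mm (level) in front of the mirror, 80 to 230 mm above the table, up to 25 mm off the wheel's mid-line. The column is 16 mm thick, 312 mm tall, 57 mm behind the lens; the camera's clamp slips on it if knocked
- sight (a point): unseen line of view, not a solid: origin at mirror_mid, x along the line on which the image of a stamp seated in the chuck leaves the mirror's middle, y along the tilt axis. It turns through twice the mirror's tilt. With the lens on this x axis (its z in this frame 0) the camera sees the stamp at mid-height in the mirror; a small offset in y does not matter
- beaker: bystander: plain straight-sided clay beaker standing rim up on the ware board, 64 mm across, 82 mm tall, no stamp; origin under its centre
- bowl: bystander: open clay bowl, rim up, 110 mm across, 45 mm tall; origin under its centre
- glaze_jar: bystander: screw-capped jar, 68 mm across, 85 mm tall; origin under its centre
- rib: bystander: flat wooden throwing rib, about 120 x 45 x 6 mm, lying flat; origin under it
- loop_tool: bystander: loop trimming tool with a round wooden handle 12 mm thick, 180 mm long, lying along its own x
- brush: bystander: brush, 170 mm long, lying along its own x
- spool_vase: bystander: small narrow-necked clay vase, 84 mm across, 105 mm tall; origin under its centre
- tile: bystander: square clay test tile 90 x 90 x 9 mm, lying flat; origin under its centre
There are look-alikes about, which are no part of the job. Leave any blue look-alike of the cup alone.

How it is judged:
On the way, in this order (a step that is already met when the one before it is completed fails the run):
1. the cup sits rim down on the floor of the chuck, released (angle between cup's own z axis and vertical below 0.08 rad and horizontal distance between cup and chuck_seat below 0.006 m and z of cup in the frame of chuck_seat below 0.003 m and contact force between cup and the fingers below 0.1 N), for 0.3 s.
2. the held mirror shows the stamp to the camera (z of lens in the frame of sight between -0.03 and 0.03 m and contact force between mirror and the fingers above 0.15 N and velocity of joint mirror between -0.08 and 0.08 rad/s), for 0.5 s.
At the end, for the whole second after the job is handed in: Cup rim down in the chuck (within 0.08 rad, 6 mm of centre, 3 mm of its floor), free of the fingers. Fingers touch the mirror (over 0.15 N), still (under 0.08 rad/s), tilted so that the line from the stamp reflected at its middle passes within 30 mm above or below the lens (about 2 degrees) (all of step 1 and all of step 2); the arm keeps its last pose, push and grip.
It fails at once if the camera is pushed out of place (over 10 mm) (distance of lens from where it was at the start of the episode above 0.01 m).
It fails at once if a bystander is moved over 25 mm (distance of any of beaker, bowl, glaze_jar, rib, loop_tool, brush, spool_vase, tile from where it was at the start of the episode above 0.025 m).
It also fails if it takes over 53 s, if anything falls off the work surface, if the arm or the gripper's body presses on something with over 40 N, if the wrist force passes 120 N, or if a joint passes its speed limit or range.

### The arm

A 6-joint arm with a two-finger parallel gripper is mounted at the origin on the work surface. World frame = base frame: x ahead of the robot, y to its left, z up, the work surface at z = 0. Lengths are in m, angles in rad, forces in N, time in s.
With the tool pointing down it reaches from about 0.2 to 0.875 m from the base axis. Payload 3.4 kg.
Tool frame: the origin (TCP) lies at the very end of the fingers, on their centre line; the grasp point (between the pads) lies ctrl.pinch_z behind it (ctrl.pinch_z is the distance from the TCP to the grasp point, in m); z points along the fingers, y is the line along which they close (so a half turn about z gives the same grasp; the last joint's range is limited). The gripper opens to 94 mm and grips with 3 to 60 N. Pads are 16 mm wide; open, the fingers measure 119 mm over their backs; the gripper's body (75 mm by 177 mm) begins 78 mm behind the grasp point.
Start: joints at [1.13, 0.276, 1.505, -0, 1.361, -0.121], TCP at [0.181, 0.546, 0.205] pointing down, gripper open.
Joint ranges: [-2.89, 2.89], [-0.75, 2.08], [0.22, 2.7], [-1.18, 4.32], [0.11, 2.71], [-2.7, 2.7]. Speed limits (rad/s): [2.57, 2.57, 3.14, 3.14, 3.14, 3.14].

### API

Orientations are given as a unit quaternion [x, y, z, w].
In Python, from cell import ctrl gives the robot as it stands.
- The arm moves only by the tool jog_arm, never from a script. Its argument "motion" is a list of rows, each a list of 3 entries, a list of its own where there are three numbers: the shift along the tool's x, y, z each as a share of 0.2 m, from -1 to 1, then the turn, a rotation vector about the tool's x, y, z each as a share of 1.5 rad, from -1 to 1, then the opening, from -1 (shut) to 1 (fully open). In form: [[[tx, ty, tz], [wx, wy, wz], gripper], ...]. A call has 1 to 5 rows; each row shifts and turns the commanded pose from where the row before left it, along the tool's axes as they then stand; what a row does not reach is not made up. A row lasts 1/12 s, in which the tool goes at most 41.7 mm and 7.16 degrees, less where a joint would pass 70% of its speed; a pose out of reach is approached as far as the arm can. A call with a number of a shift or a turn outside -1 to 1 is refused whole. A call with a gripper value outside its range is refused whole. The fingers move at their own pace and stop on an object; "squeeze" is the grip in N (left out, the last holds). Time passes only in rows, so rows that do not move let the fingers close. It gives the time, the measured TCP pose, the force, the opening and the grip force at its end, in the units of the state.
- ctrl.get_state(): the state, without advancing time (a new reading comes with each control period).
- ctrl.capture(name): name is "side" or "top"; returns a dict with "pixels" (384x512x3 uint8, red, green, blue), "fx", "fy", "cx", "cy" (pixels), "rvec" (rotation vector, rad) and "tvec" (3), from world to camera coordinates, as OpenCV has them. Camera axes: x right, y down, z forward; pixel columns grow to the right and rows downward; lengths in m; the calibration is good to about 2 mm. A picture is of the moment at which its call begins. There is no depth.
- ctrl.close_job(): hands the job in; it is judged then, once.
Trained networks look in a picture, given as the dict that the camera call returned (one of the last four; its "shot" number tells which), for a name from the list of things; names that differ only in an ending like _2 or _b are one class to them, and where a whole thing is asked for, a point or a joint stands for the part that bears it (a point fixed in the world has none). Each returns a list of dicts, best first, with "conf" (0 to 1); they miss things now and then, are a little off and sometimes report something else, mostly with a low value. They report only what shows in the picture. A call takes as long as a camera call. They do not tell look-alikes from the thing itself.
- ctrl.spot_in(picture, label): "location" ([column, row] in pixels, amid what is visible of it).
- ctrl.mark_of(picture, label): "location" ([column, row] in pixels: a listed point, or the origin of a listed thing).
The state is a dict: "time_s": time; "qpos": joint angles; "qd": joint speeds; "joint_torque": joint torques, N m; "ee_pos": TCP position; "tool_rot": TCP orientation; "contact_force": force on the tool from outside, world axes, zero at the start; "ft_torque": the same for the moment, N m; "gripper_width": opening from 0.0 (shut) to 1.0 (fully open); "gripper_force": force on a finger pad.
Only numpy, scipy, OpenCV 4.12 (cv2) and the standard library are available. Lean on these libraries where they do the work, as an engineer would, in place of code of your own. Each camera call takes 0.05 s, during which the arm holds its last target. There are 200 camera calls.

## Working session

There is one attempt and no reset: what is moved stays moved. The work goes in short steps, Python scripts to look and compute and a tool call to move; the robot and the scene stay as the last step left them, time stands still between calls to the robot, and variables do not carry over. Pictures are saved under pics/ and viewed, at most 10 in all, crops included, and the job is handed in when it is done.

Besides the shell and the picture viewer there is one more tool, called after "Call:" as name([rows], argument=value, ...), one row to a line, values as JSON. jog_arm: Moves the arm, as the interface text tells. Its arguments: {"type":"object","properties":{"motion":{"type":"array"},"squeeze":{"type":"number"}},"required":["motion"]}

```bash
ls; mkdir -p pics
cat > h.py <<'E'
import numpy as np, cv2
from cell import ctrl
from scipy.spatial.transform import Rotation as R
def cam(p): return R.from_rotvec(np.ravel(p["rvec"])).as_matrix(), np.ravel(p["tvec"])
def ray(p,uv):
    M,t=cam(p); d=M.T@np.array([(uv[0]-p["cx"])/p["fx"],(uv[1]-p["cy"])/p["fy"],1]); return -M.T@t, d/np.linalg.norm(d)
def at_z(p,uv,z):
    o,d=ray(p,uv); return o+d*(z-o[2])/d[2]
def tri(rs):
    A=sum(np.eye(3)-np.outer(d,d) for o,d in rs); b=sum((np.eye(3)-np.outer(d,d))@o for o,d in rs)
    x=np.linalg.solve(A,b); return x, max(np.linalg.norm(np.cross(x-o,d)) for o,d in rs)
def proj(p,X):
    M,t=cam(p); c=M@np.asarray(X)+t; return np.array([p["fx"]*c[0]/c[2]+p["cx"],p["fy"]*c[1]/c[2]+p["cy"]])
E
python3 - <<'E'
from h import *
np.set_printoptions(precision=4,suppress=True)
ims=[]
for n in ("top","side"):
    p=ctrl.capture(n); ims.append(p["pixels"][:,:,::-1]); print(n,p["fx"],-cam(p)[0].T@cam(p)[1])
    for l in "cup stamp chuck_seat mirror_mid mirror_rail lens station ware_board beaker spool_vase glaze_jar bowl".split():
        print(l,[(np.round(r["location"],1).tolist(),round(r["conf"],2)) for r in ctrl.mark_of(p,l)][:4])
    cv2.imwrite(f"pics/{n}0.png",p["pixels"][:,:,::-1])
print(ctrl.pinch_z,ctrl.get_state())
E
```

```text
pics
top 399.7514135384451 [ 0.2987 -0.0642  1.353 ]
cup [([159.8, 185.7], 0.89), ([172.0, 137.0], 0.84), ([204.3, 173.4], 0.78), ([109.1, 228.9], 0.61)]
stamp [([112.9, 258.9], 0.95), ([203.2, 171.3], 0.87), ([154.0, 183.9], 0.79), ([168.8, 131.7], 0.71)]
chuck_seat [([271.9, 164.1], 0.65)]
mirror_mid [([324.4, 177.5], 0.83), ([136.4, 182.3], 0.59)]
mirror_rail [([324.2, 175.6], 0.76)]
lens [([236.7, 133.6], 0.87)]
station [([289.9, 175.8], 0.55)]
ware_board [([138.0, 181.7], 0.9)]
beaker [([118.7, 174.9], 0.97)]
spool_vase [([366.6, 238.6], 0.9)]
glaze_jar [([325.1, 140.7], 0.63)]
bowl [([136.2, 135.1], 0.95), ([326.1, 174.3], 0.54)]
side 422.4125509123803 [ 0.1065 -0.9463  1.2444]
cup [([279.9, 154.7], 0.83), ([166.6, 159.6], 0.78), ([235.6, 156.0], 0.65), ([256.2, 184.1], 0.58)]
stamp [([280.1, 144.6], 0.58), ([235.9, 147.9], 0.55), ([256.1, 173.3], 0.55), ([167.2, 146.6], 0.53)]
chuck_seat [([288.2, 214.4], 0.75)]
mirror_mid [([286.0, 221.3], 0.87)]
mirror_rail [([283.1, 205.5], 0.58), ([284.9, 220.3], 0.28)]
lens [([293.3, 181.0], 0.65), ([285.4, 219.9], 0.42)]
station [([287.5, 243.0], 0.81)]
ware_board [([234.5, 146.6], 0.66)]
beaker [([237.8, 140.3], 0.74)]
spool_vase [([256.4, 329.6], 0.97), ([296.3, 180.7], 0.61)]
glaze_jar [([330.5, 258.9], 0.79), ([237.2, 137.6], 0.38)]
bowl [([270.0, 139.3], 0.75)]
0.0188 {'time_s': 1.3, 'qpos': array([ 1.13  ,  0.2759,  1.5049, -0.    ,  1.3607, -0.121 ]), 'qd': array([-0.0011, -0.0011, -0.0008,  0.0025,  0.0011,  0.0025]), 'joint_torque': array([  0.0004, -40.4464, -23.7488,   0.0706,   0.0248,  -0.    ]), 'ee_pos': array([0.1808, 0.5459, 0.2055]), 'tool_rot': array([0.1592, 0.9872, 0.    , 0.    ]), 'contact_force': array([ 0.1374, -0.527 , -0.7855]), 'ft_torque': array([0.0173, 0.0311, 0.0375]), 'gripper_force': 0.0, 'gripper_width': 1.0001726250659224}
```

Run:
```python
import cv2
a=cv2.imread("pics/top0.png")[100:270,80:400]; cv2.imwrite("pics/t1.png",cv2.resize(a,(800,425),interpolation=cv2.INTER_CUBIC))
a=cv2.imread("pics/side0.png")[110:350,140:380]; cv2.imwrite("pics/s1.png",cv2.resize(a,(600,600),interpolation=cv2.INTER_CUBIC))
```

```text
(no output)
```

View pics/t1.png

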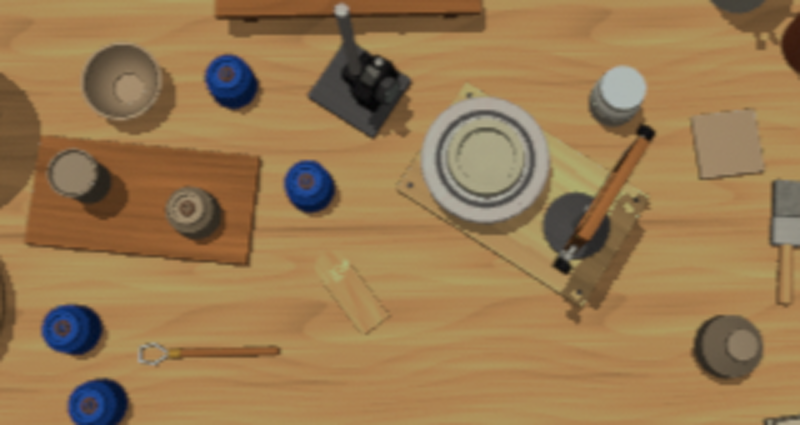

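View pics/s1.png

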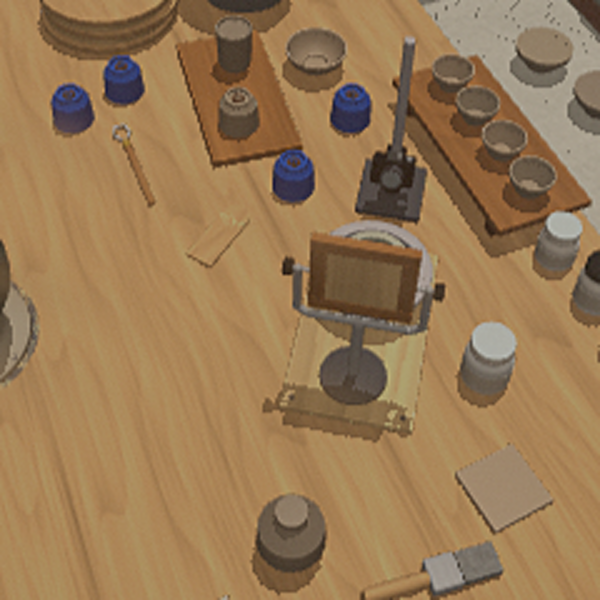

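The cup is the grey clay one with the dark seal on the ware board, at about top (156,185) and side (236,154). The other "cup" hits are blue look-alikes: top (172,133), (204,174), (109,232), (119,262). Next I'll triangulate and make an enlarged crop to confirm.

```bash
cat > m.py <<'E'
from h import *
np.set_printoptions(precision=4,suppress=True)
P={n:[ctrl.capture(n) for _ in range(2)] for n in("top","side")}
def near(p,l,X,r=25):
    c=[q["location"] for q in ctrl.mark_of(p,l)]
    c=[q for q in c if np.linalg.norm(np.array(q)-X)<r]
    return min(c,key=lambda q:np.linalg.norm(np.array(q)-X)) if c else None
G=dict(cup=((156,186),(235.6,156),.014),stamp=((155,184),(236,148),.071),chuck_seat=((274,163),(288,214),.071),mirror_mid=((324,177),(286,221),.23),mirror_rail=((324,176),(284,206),.295),lens=((236,133),(293,181),None),beaker=((110,170),(233,128),.014))
for l,(a,b,z) in G.items():
    rs=[]
    for n,g in(("top",a),("side",b)):
        for p in P[n]:
            q=near(p,l,g,14)
            if q is not None:
                rs.append(ray(p,q)); print(l,n,np.round(q,1),at_z(p,q,z)[:2] if z else "")
    if len(rs)>1: print("   tri",*tri(rs))
E
python3 m.py
python3 - <<'E'
import cv2,numpy as np
r=lambda a,s:cv2.resize(a,s,interpolation=cv2.INTER_CUBIC)
t=cv2.imread("pics/top0.png");s=cv2.imread("pics/side0.png")
cv2.imwrite("pics/crop2.png",np.vstack([np.hstack([r(t[165:205,135:185],(375,300)),r(s[130:170,215:265],(375,300))]),np.hstack([r(t[130:198,235:320],(375,300)),r(s[155:235,240:340],(375,300))])]))
E
```

```text
cup top [157.7 186.4] [0.509  0.2411]
cup top [158.8 184.1] [0.5168 0.2375]
cup side [234.3 154.9] [0.5205 0.2635]
cup side [233.1 155.3] [0.515  0.2631]
   tri [0.5075 0.2322 0.0457] 0.004471313266191947
stamp top [150.1 186.2] [0.5012 0.2525]
stamp top [152.4 182. ] [0.5148 0.2453]
stamp side [235.4 149.4] [0.5166 0.2357]
stamp side [233.9 146. ] [0.518  0.2568]
   tri [0.5128 0.248  0.07  ] 0.012408507087813688
chuck_seat top [271.6 164.8] [ 0.5638 -0.1419]
chuck_seat top [273.2 162.3] [ 0.572  -0.1473]
chuck_seat side [286.4 214.8] [ 0.566  -0.1443]
chuck_seat side [289.8 212.2] [ 0.5822 -0.1382]
   tri [ 0.5692 -0.145   0.0769] 0.009861516028691756
mirror_mid top [321.8 178.3] [ 0.4887 -0.2748]
mirror_mid top [323.  177.5] [ 0.4909 -0.2783]
mirror_mid side [285.8 221.6] [ 0.4911 -0.2758]
mirror_mid side [283.9 220.7] [ 0.4872 -0.2706]
   tri [ 0.4885 -0.2757  0.2337] 0.0036986649676747866
mirror_rail top [324.6 173.9] [ 0.4896 -0.2707]
mirror_rail top [324.9 174.7] [ 0.4874 -0.2714]
mirror_rail side [284.3 208.5] [ 0.4824 -0.2742]
mirror_rail side [285.3 207.5] [ 0.4867 -0.2719]
   tri [ 0.4874 -0.2712  0.2922] 0.0035432353199877954
lens top [236.5 135.6] 
lens top [238.4 133.8] 
lens side [295.3 179.3] 
lens side [295.7 179.7] 
   tri [ 0.6549 -0.0324  0.1069] 0.006022210234726483
beaker top [118.5 176.5] [0.5456 0.3732]
beaker top [117.  173.5] [0.556  0.3785]
beaker side [235.7 136.3] [0.5668 0.3705]
beaker side [238.  134.3] [0.5808 0.3791]
   tri [0.561  0.372  0.0182] 0.017200004774088395
```

View pics/crop2.png

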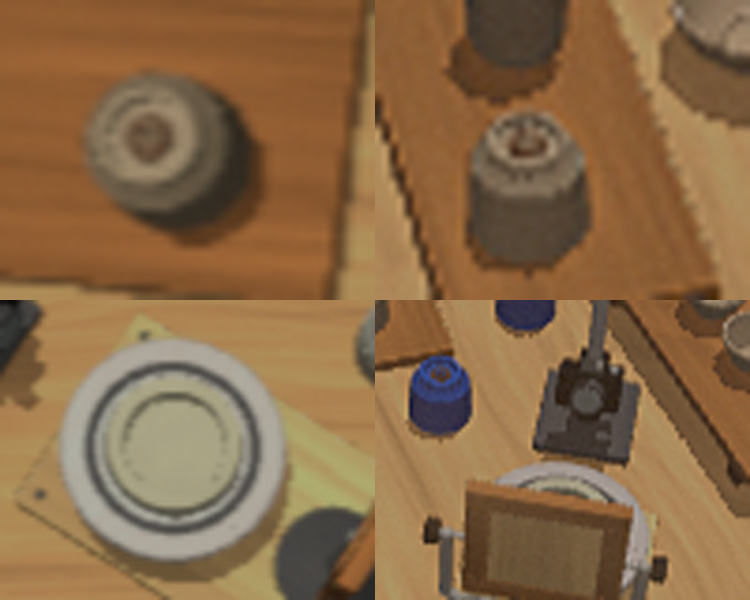

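The crop confirms the cup: unglazed grey clay on the ware board, brown seal in the foot ring, centred near top (154.5,183) and side (235.5,148.5). The chuck's outer circle centres at about top (274,162.5). I'll refine these with circle-edge fits against the calibrated cameras, and average the network readings for the lens and mirror.

```bash
cat > m2.py <<'E'
from h import *
from scipy.ndimage import map_coordinates
np.set_printoptions(precision=4,suppress=True)
P={n:[ctrl.capture(n) for _ in range(4)] for n in("top","side")}
a=np.linspace(0,2*np.pi,72,endpoint=False); C=np.c_[np.cos(a),np.sin(a),0*a]
I={n:np.mean([p["pixels"].astype(float) for p in P[n]],0) for n in P}
def score(n,X,circ):
    p=P[n][0];s=0
    for r,z in circ:
        f=lambda rr:[map_coordinates(I[n][:,:,k],np.array([proj(p,[X[0],X[1],z]+rr*c) for c in C]).T[::-1],order=1) for k in range(3)]
        o,i=np.array(f(r+.003)),np.array(f(r-.003)); s+=np.median(np.linalg.norm(o-i,axis=0))+np.mean(np.linalg.norm(o-i,axis=0))
    return s
def fit(n,X,circ,w=.014):
    for st in (.002,.0005):
        g=np.arange(-w,w+1e-9,st); best=max((score(n,[X[0]+u,X[1]+v],circ),X[0]+u,X[1]+v) for u in g for v in g); X=best[1:]; w=.002
    return np.array(best)
print("chuck top outer",fit("top",(.568,-.144),[(.052,.085)]))
print("chuck top both",fit("top",(.568,-.144),[(.052,.085),(.0375,.085)]))
print("cup top stamp",fit("top",(.512,.246),[(.0105,.071)]),"foot",fit("top",(.512,.246),[(.023,.076)]),"shoulder",fit("top",(.512,.246),[(.031,.060)]))
print("cup side stamp",fit("side",(.515,.246),[(.0105,.071)]),"foot",fit("side",(.515,.246),[(.023,.076)]))
p=P["top"][0]; print("eye stamp",at_z(p,(154.5,182.9),.071),at_z(P["side"][0],(234.9,148.2),.071),"eye chuck",at_z(p,(274,162.4),.085))
G=dict(stamp=((155,184),(236,148)),chuck_seat=((274,163),(288,214)),mirror_mid=((324,177),(286,221)),mirror_rail=((324,176),(284,206)),lens=((237,134),(294,180)))
for l,gs in G.items():
    rs=[]
    for n,g in zip(P,gs):
        for p in P[n]:
            c=[q["location"] for q in ctrl.mark_of(p,l)]; c=[q for q in c if np.linalg.norm(np.array(q)-g)<8]
            if c: rs.append(ray(p,c[0]))
    print(l,len(rs),*tri(rs))
print(ctrl.get_state()["time_s"])
E
python3 m2.py
```

```text
chuck top outer [149.6726   0.5725  -0.1455]
chuck top both [206.152    0.573   -0.1505]
cup top stamp [153.3819   0.511    0.238 ] foot [92.3217  0.5135  0.2395] shoulder [79.3147  0.512   0.2385]
cup side stamp [142.0339   0.5155   0.2395] foot [80.0884  0.516   0.2405]
eye stamp [0.5117 0.2385 0.071 ] [0.5172 0.2431 0.071 ] eye chuck [ 0.5687 -0.149   0.085 ]Traceback (most recent call last):
  File "m2.py", line 27, in <module>
    c=[q["location"] for q in ctrl.mark_of(p,l)]; c=[q for q in c if np.linalg.norm(np.array(q)-g)<8]
                              ~~~~~~~~~~~~^^^^^
ValueError: only the last four pictures can be asked about
```

```bash
cat > m3.py <<'E'
exec(open("m2.py").read().split('print("chuck')[0])
for z in (.055,.062,.069): print("wheel",z,fit("top",(.57,-.147),[(.085,z)]))
for r in (.0375,.052): print(r,[fit("top",(.57,-.147),[(r,z)]) for z in (.085,)])
b=[]
for n,l,g in (("top",0,0),("side",0,0)): pass
G=dict(stamp=((155,184),(236,148)),chuck_seat=((274,163),(288,214)),mirror_mid=((324,177),(286,221)),mirror_rail=((324,176),(284,206)),lens=((237,134),(294,180)))
rs={l:[] for l in G}
for n in ("top","side"):
  for k in range(4):
    p=ctrl.capture(n)
    for l in G:
        g=G[l][n=="side"]; c=[q["location"] for q in ctrl.mark_of(p,l)]; c=[q for q in c if np.linalg.norm(np.array(q)-g)<8]
        if c: rs[l].append(ray(p,c[0]))
for l in G: print(l,len(rs[l]),*tri(rs[l]))
im=I["top"][130:198,235:320,::-1]; p=P["top"][0]; S=8
im=cv2.resize(im.astype(np.uint8),(85*S,68*S),interpolation=cv2.INTER_CUBIC)
for r,z,col in((.0375,.085,(0,0,255)),(.052,.085,(255,0,0)),(.0375,.071,(0,255,0))):
    for c in C:
        u=(proj(p,np.array([.5705,-.1475,z])+r*c)-[235,130]+.5)*S; cv2.circle(im,tuple(int(v) for v in u),1,col,-1)
cv2.imwrite("pics/chuck3.png",im); print(ctrl.get_state()["time_s"])
E
python3 m3.py
```

```text
wheel 0.055 [129.3198   0.573   -0.15  ]
wheel 0.062 [125.2325   0.5715  -0.1495]
wheel 0.069 [119.6944   0.5705  -0.1495]
0.0375 [array([79.5468,  0.5615, -0.1515])]
0.052 [array([148.9615,   0.5725,  -0.1455])]
stamp 8 [0.51   0.2376 0.0773] 0.01800541113570745
chuck_seat 8 [ 0.5681 -0.1504  0.0796] 0.007744781984310364
mirror_mid 7 [ 0.4873 -0.2741  0.2382] 0.00890610135001362
mirror_rail 8 [ 0.4896 -0.2703  0.3013] 0.008383422018510387
lens 8 [ 0.6599 -0.0262  0.0885] 0.012790383979210548
6.1
```

View pics/chuck3.png

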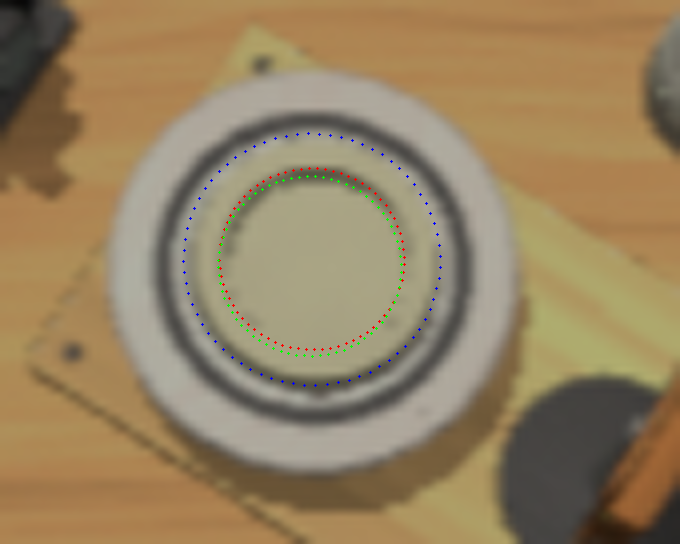

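The overlay fits: chuck centre ≈ (0.571,-0.148). Mirror middle ≈ (0.490,-0.2745), facing direction ≈ 57.5°. Cup ≈ (0.5135,0.239). A small planner will turn a target pose into row numbers.

```bash
cat > plan.py <<'E'
from h import *
def down(deg):  # tool y at deg
    a=np.radians(deg); y=np.array([np.cos(a),np.sin(a),0]); z=np.array([0,0,-1.]); return R.from_matrix(np.c_[np.cross(y,z),y,z])
def plan(pos,rot,grip,n=None,vmax=.041):
    s=ctrl.get_state(); p0=np.array(s["ee_pos"]); r0=R.from_quat(s["tool_rot"]); rv=(r0.inv()*rot).as_rotvec(); d=np.array(pos)-p0
    n=n or max(1,int(np.ceil(max(np.linalg.norm(d)/vmax,np.linalg.norm(rv)/.124))))
    rows=[]
    for k in range(n):
        r=r0*R.from_rotvec(rv*k/n); rows.append([np.round(r.inv().apply(d/n)/.2,3).tolist(),np.round(rv/n/1.5,3).tolist(),grip])
    for i in range(0,n,5): print(str(rows[i:i+5]).replace(" ",""))
E
python3 -c "
from plan import *
plan([.5135,.239,.19],down(-32.5),1)"
```

```text
[[[-0.137,-0.062,0.005],[0.0,-0.0,0.081],1],[[-0.144,-0.045,0.005],[0.0,-0.0,0.081],1],[[-0.148,-0.027,0.005],[0.0,-0.0,0.081],1],[[-0.151,-0.009,0.005],[0.0,-0.0,0.081],1],[[-0.151,0.009,0.005],[0.0,-0.0,0.081],1]]
[[[-0.148,0.027,0.005],[0.0,-0.0,0.081],1],[[-0.144,0.045,0.005],[0.0,-0.0,0.081],1],[[-0.138,0.062,0.005],[0.0,-0.0,0.081],1],[[-0.129,0.078,0.005],[0.0,-0.0,0.081],1],[[-0.119,0.093,0.005],[0.0,-0.0,0.081],1]]
[[[-0.107,0.107,0.005],[0.0,-0.0,0.081],1],[[-0.093,0.119,0.005],[0.0,-0.0,0.081],1],[[-0.078,0.129,0.005],[0.0,-0.0,0.081],1],[[-0.062,0.138,0.005],[0.0,-0.0,0.081],1],[[-0.044,0.144,0.005],[0.0,-0.0,0.081],1]]
```

Call:
jog_arm([
  [[-0.137,-0.062,0.005],[0.0,0.0,0.081],1],
  [[-0.144,-0.045,0.005],[0.0,0.0,0.081],1],
  [[-0.148,-0.027,0.005],[0.0,0.0,0.081],1],
  [[-0.151,-0.009,0.005],[0.0,0.0,0.081],1],
  [[-0.151,0.009,0.005],[0.0,0.0,0.081],1],
])

```text
time_s: 6.52
ee_pos: [0.2925, 0.4427, 0.2005]
tool_rot: [0.45, 0.893, 0.0, 0.0]
contact_force: [-0.8, -1.1, 0.1]
gripper_width: 1.0
gripper_force: 0.0
```

Call:
jog_arm([
  [[-0.148,0.027,0.005],[0.0,0.0,0.081],1],
  [[-0.144,0.045,0.005],[0.0,0.0,0.081],1],
  [[-0.138,0.062,0.005],[0.0,0.0,0.081],1],
  [[-0.129,0.078,0.005],[0.0,0.0,0.081],1],
  [[-0.119,0.093,0.005],[0.0,0.0,0.081],1],
])

```text
time_s: 6.93
ee_pos: [0.4033, 0.34, 0.1956]
tool_rot: [0.696, 0.718, 0.0, -0.0]
contact_force: [0.6, 0.6, -0.6]
gripper_width: 1.003
gripper_force: 0.0
```

Call:
jog_arm([
  [[-0.107,0.107,0.005],[0.0,0.0,0.081],1],
  [[-0.093,0.119,0.005],[0.0,0.0,0.081],1],
  [[-0.078,0.129,0.005],[0.0,0.0,0.081],1],
  [[-0.062,0.138,0.005],[0.0,0.0,0.081],1],
  [[-0.044,0.144,0.005],[0.0,0.0,0.081],1],
])

```text
time_s: 7.35
ee_pos: [0.5139, 0.237, 0.1905]
tool_rot: [0.879, 0.476, 0.0, -0.0]
contact_force: [1.0, -0.5, -0.2]
gripper_width: 1.001
gripper_force: 0.0
```

Call:
jog_arm([
  [[0,0,0],[0,0,0],1],
  [[0,0,0],[0,0,0],1],
])

```text
time_s: 7.52
ee_pos: [0.5138, 0.2372, 0.1901]
tool_rot: [0.878, 0.478, -0.0, -0.0]
contact_force: [-0.5, 0.4, -0.1]
gripper_width: 1.0
gripper_force: 0.0
```

```bash
python3 -c "
from plan import *
plan([.5135,.239,.035],down(-32.5),1,n=5)"
```

```text
[[[0.001,-0.001,0.155],[-0.0,0.0,-0.001],1],[[0.001,-0.001,0.155],[-0.0,0.0,-0.001],1],[[0.001,-0.001,0.155],[-0.0,0.0,-0.001],1],[[0.001,-0.001,0.155],[-0.0,0.0,-0.001],1],[[0.001,-0.001,0.155],[-0.0,0.0,-0.001],1]]
```

Call:
jog_arm([
  [[0.001,-0.001,0.155],[0,0,0],1],
  [[0.001,-0.001,0.155],[0,0,0],1],
  [[0.001,-0.001,0.155],[0,0,0],1],
  [[0.001,-0.001,0.155],[0,0,0],1],
  [[0.001,-0.001,0.155],[0,0,0],1],
])

```text
time_s: 7.93
ee_pos: [0.5115, 0.2408, 0.0346]
tool_rot: [0.877, 0.48, 0.0, -0.0]
contact_force: [-0.0, -0.2, 0.2]
gripper_width: 0.998
gripper_force: 0.0
```

Call:
jog_arm([
  [[0,0,0],[0,0,0],0.5],
  [[0,0,0],[0,0,0],0.5],
  [[0,0,0],[0,0,0],0.5],
  [[0,0,0],[0,0,0],0.5],
  [[0,0,0],[0,0,0],0.5],
], squeeze=15)

```text
time_s: 8.35
ee_pos: [0.5141, 0.2404, 0.0377]
tool_rot: [0.878, 0.479, 0.002, 0.0]
contact_force: [-0.7, 0.2, 0.8]
gripper_width: 0.755
gripper_force: 0.0
```

Call:
jog_arm([
  [[0,0,0],[0,0,0],0.2],
  [[0,0,0],[0,0,0],0.2],
  [[0,0,0],[0,0,0],0.2],
])

```text
time_s: 8.6
ee_pos: [0.5142, 0.2398, 0.0371]
tool_rot: [0.878, 0.479, 0.002, 0.001]
contact_force: [0.8, -0.3, 6.3]
gripper_width: 0.685
gripper_force: 15.2
```

Call:
jog_arm([
  [[0,0,-0.1],[0,0,0],0.2],
  [[0,0,-0.2],[0,0,0],0.2],
  [[0,0,-0.2],[0,0,0],0.2],
  [[0,0,-0.2],[0,0,0],0.2],
  [[0,0,-0.2],[0,0,0],0.2],
])

```text
time_s: 9.02
ee_pos: [0.5114, 0.2394, 0.2167]
tool_rot: [0.878, 0.479, -0.001, -0.0]
contact_force: [0.9, 0.2, -2.4]
gripper_width: 0.682
gripper_force: 14.9
```

Call:
jog_arm([
  [[0,0,-0.18],[0,0,0],0.2],
  [[0,0,0],[0,0,0],0.2],
])

```text
time_s: 9.18
ee_pos: [0.5161, 0.241, 0.2594]
tool_rot: [0.878, 0.479, 0.007, 0.001]
contact_force: [1.9, -0.3, -1.3]
gripper_width: 0.683
gripper_force: 14.9
```

```bash
python3 -c "
from plan import *
plan([.571,-.148,.25],down(-32.5),.2)"
```

```text
[[[-0.149,0.128,0.004],[0.001,-0.001,-0.0],0.2],[[-0.149,0.128,0.004],[0.001,-0.001,-0.0],0.2],[[-0.149,0.128,0.004],[0.001,-0.001,-0.0],0.2],[[-0.149,0.128,0.004],[0.001,-0.001,-0.0],0.2],[[-0.149,0.128,0.004],[0.001,-0.001,-0.0],0.2]]
[[[-0.149,0.128,0.004],[0.001,-0.001,-0.0],0.2],[[-0.149,0.128,0.004],[0.001,-0.001,-0.0],0.2],[[-0.149,0.128,0.005],[0.001,-0.001,-0.0],0.2],[[-0.149,0.128,0.005],[0.001,-0.001,-0.0],0.2],[[-0.149,0.128,0.005],[0.001,-0.001,-0.0],0.2]]
```

Call:
jog_arm([
  [[-0.149,0.128,0],[0,0,0],0.2],
  [[-0.149,0.128,0],[0,0,0],0.2],
  [[-0.149,0.128,0],[0,0,0],0.2],
  [[-0.149,0.128,0],[0,0,0],0.2],
  [[-0.149,0.128,0],[0,0,0],0.2],
])

```text
time_s: 9.6
ee_pos: [0.5385, 0.0436, 0.2501]
tool_rot: [0.878, 0.479, -0.001, -0.001]
contact_force: [0.1, -0.4, -1.9]
gripper_width: 0.687
gripper_force: 14.9
```

Call:
jog_arm([
  [[-0.149,0.128,0],[0,0,0],0.2],
  [[-0.149,0.128,0],[0,0,0],0.2],
  [[-0.149,0.128,0],[0,0,0],0.2],
  [[-0.149,0.128,0],[0,0,0],0.2],
  [[-0.149,0.128,0],[0,0,0],0.2],
])

```text
time_s: 10.02
ee_pos: [0.5657, -0.151, 0.25]
tool_rot: [0.878, 0.479, -0.001, -0.001]
contact_force: [0.8, 0.2, -2.2]
gripper_width: 0.681
gripper_force: 14.9
```

Call:
jog_arm([
  [[0,0,0.18],[0,0,0],0.2],
  [[0,0,0.18],[0,0,0],0.2],
  [[0,0,0.17],[0,0,0],0.2],
  [[0,0,0],[0,0,0],0.2],
  [[0,0,0],[0,0,0],0.2],
])

```text
time_s: 10.43
ee_pos: [0.5646, -0.1487, 0.143]
tool_rot: [0.878, 0.479, -0.002, -0.003]
contact_force: [0.4, -1.4, -1.3]
gripper_width: 0.685
gripper_force: 14.9
```

```bash
cat > look.py <<'E'
from plan import *
import sys
s=ctrl.get_state(); print(np.round(s["ee_pos"],4),s["time_s"]); t=s["ee_pos"]
r=lambda a,z:cv2.resize(a,z,interpolation=cv2.INTER_CUBIC)
im=[]
for n in("top","side"):
    p=ctrl.capture(n); u=proj(p,[.55,-.17,.13]).astype(int); im.append(r(p["pixels"][u[1]-45:u[1]+45,u[0]-45:u[0]+45,::-1],(400,400)))
    for l in("cup","stamp"): print(n,l,[(np.round(q["location"],1).tolist(),round(q["conf"],2)) for q in ctrl.mark_of(p,l)][:5])
    print(n,"expected rim/stamp",proj(p,[t[0],t[1],t[2]-.023]),proj(p,[t[0],t[1],t[2]+.034]),"seat",proj(p,[.571,-.148,.071]),"crop",u-45)
cv2.imwrite(sys.argv[1],np.hstack(im))
E
python3 look.py pics/l4.png
```

```text
[ 0.5646 -0.1487  0.143 ] 10.4333
top cup [([111.0, 232.1], 0.93), ([202.3, 175.5], 0.68), ([171.3, 135.2], 0.56), ([275.3, 157.8], 0.55), ([326.1, 142.1], 0.31)]
top stamp [([104.5, 229.8], 0.95), ([171.4, 130.1], 0.91), ([202.0, 169.0], 0.61), ([275.3, 158.4], 0.37)]
top expected rim/stamp [274.61962298 161.3374353 ] [275.79203563 157.31410582] seat [273.40852094 162.60476963] crop [236 120]
side cup [([289.0, 203.7], 0.75), ([255.9, 183.8], 0.75), ([187.2, 143.8], 0.73), ([167.9, 158.8], 0.68), ([280.4, 155.3], 0.61)]
side stamp [([290.7, 192.0], 0.6), ([188.0, 136.7], 0.56), ([254.2, 171.4], 0.53), ([168.5, 144.2], 0.52), ([279.5, 145.0], 0.49)]
side expected rim/stamp [287.49616411 207.06421637] [288.64677075 196.27140063] seat [288.12211639 215.16055981] crop [241 166]
```

View pics/l4.png

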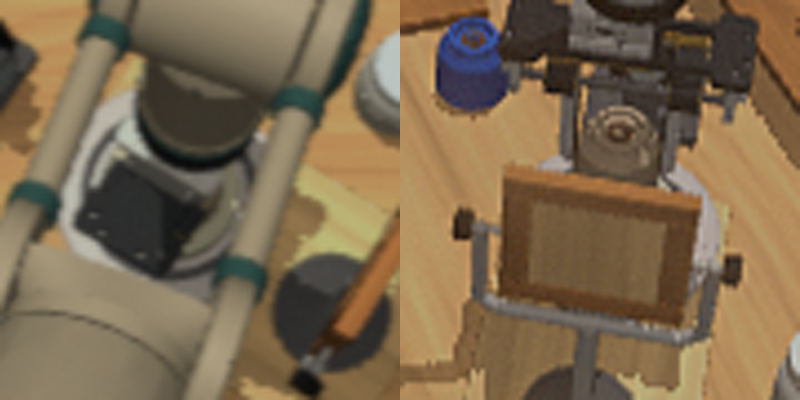

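The side view shows the held cup level with the stamp up at side pixel (290,195), within about 1–2 px of where it should be relative to the tool. Differencing the top-view cup and chuck fits puts the tool target at (0.573,-0.147). I'll check the reading noise before moving.

```bash
cat > st.py <<'E'
from plan import *
def still(k=6):
    a=[]
    for _ in range(k): ctrl.capture("side"); a.append(ctrl.get_state()["ee_pos"])
    a=np.array(a); return a.mean(0),a.std(0)
E
python3 -c "
from st import *
m,s=still();print(m,s)
d=np.array([.5732,-.1467,.115])-m;print(down(-32.5).inv().apply(d)/.2)"
```

```text
[ 0.56723151 -0.1495295   0.14648652] [3.33169873e-04 6.47786308e-05 5.15945550e-04]
[0.0279662  0.01756743 0.15743261]
```

Call:
jog_arm([
  [[0.014,0.009,0.06],[0,0,0],0.2],
  [[0.014,0.009,0.06],[0,0,0],0.2],
  [[0,0,0.037],[0,0,0],0.2],
  [[0,0,0],[0,0,0],0.2],
  [[0,0,0],[0,0,0],0.2],
])

```text
time_s: 11.45
ee_pos: [0.572, -0.1464, 0.1126]
tool_rot: [0.878, 0.479, -0.001, -0.001]
contact_force: [-0.1, -0.3, -3.4]
gripper_width: 0.682
gripper_force: 14.9
```

```bash
python3 -c "
from st import *
m,s=still();print(m,s)
d=np.array([.5732,-.1467,.094])-m;print(down(-32.5).inv().apply(d)/.2)"; python3 look.py pics/l5.png
```

```text
[ 0.57298754 -0.14682943  0.11417516] [1.94977988e-04 9.14434791e-05 4.17950643e-04]
[0.00111656 0.00054823 0.10087578]
[ 0.5731 -0.1469  0.1145] 11.75
top cup [([205.4, 171.5], 0.9), ([170.4, 134.7], 0.86), ([110.0, 229.7], 0.62), ([273.7, 160.0], 0.53), ([273.6, 164.6], 0.37)]
top stamp [([104.4, 229.8], 0.96), ([171.3, 129.9], 0.87), ([274.0, 159.1], 0.6), ([203.5, 170.8], 0.56)]
top expected rim/stamp [273.41234358 160.64865062] [274.50160551 156.68973764] seat [273.40852094 162.60476963] crop [236 120]
side cup [([288.3, 208.7], 0.76), ([280.2, 156.2], 0.71), ([254.4, 185.6], 0.56), ([169.3, 158.1], 0.55), ([186.2, 145.4], 0.54)]
side stamp [([256.3, 171.3], 0.84), ([190.4, 136.0], 0.68), ([288.3, 198.0], 0.54), ([172.2, 145.3], 0.48), ([279.8, 145.2], 0.46)]
side expected rim/stamp [288.9236222  211.12321584] [290.09704676 200.63937698] seat [288.12211639 215.16055981] crop [241 166]
```

View pics/l5.png

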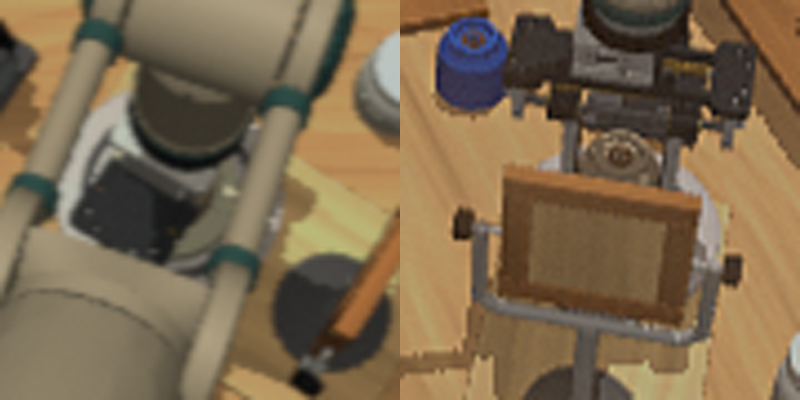

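The side view has the stamp at (289.8,200.4) against an expected (290.1,200.6), so the cup is centred. Next I lower it while watching the force.

Call:
jog_arm([
  [[0,0,0.025],[0,0,0],0.2],
  [[0,0,0.025],[0,0,0],0.2],
  [[0,0,0.02],[0,0,0],0.2],
  [[0,0,0],[0,0,0],0.2],
  [[0,0,0],[0,0,0],0.2],
])

```text
time_s: 12.47
ee_pos: [0.5724, -0.1466, 0.0994]
tool_rot: [0.878, 0.479, -0.0, -0.001]
contact_force: [-0.3, 0.1, -2.9]
gripper_width: 0.681
gripper_force: 14.9
```

Call:
jog_arm([
  [[0,0,0.01],[0,0,0],0.2],
  [[0,0,0.01],[0,0,0],0.2],
  [[0,0,0],[0,0,0],0.2],
  [[0,0,0],[0,0,0],0.2],
])

```text
time_s: 12.8
ee_pos: [0.5728, -0.1467, 0.096]
tool_rot: [0.878, 0.479, -0.0, -0.0]
contact_force: [0.2, 0.7, -2.0]
gripper_width: 0.683
gripper_force: 14.9
```

Call:
jog_arm([
  [[0,0,0.008],[0,0,0],0.2],
  [[0,0,0],[0,0,0],0.2],
  [[0,0,0.006],[0,0,0],0.2],
  [[0,0,0],[0,0,0],0.2],
  [[0,0,0],[0,0,0],0.2],
])

```text
time_s: 13.22
ee_pos: [0.5729, -0.1468, 0.0942]
tool_rot: [0.878, 0.479, 0.0, 0.0]
contact_force: [-1.2, 0.5, 4.5]
gripper_width: 0.686
gripper_force: 15.1
```

Floor contact came at exactly the expected height. Release.

Call:
jog_arm([
  [[0,0,0],[0,0,0],1],
  [[0,0,0],[0,0,0],1],
  [[0,0,0],[0,0,0],1],
  [[0,0,0],[0,0,0],1],
  [[0,0,0],[0,0,0],1],
])

```text
time_s: 13.63
ee_pos: [0.5729, -0.1468, 0.0931]
tool_rot: [0.878, 0.479, 0.0, -0.0]
contact_force: [0.0, 0.7, -0.3]
gripper_width: 0.989
gripper_force: 0.0
```

Call:
jog_arm([
  [[0,0,-0.05],[0,0,0],1],
  [[0,0,-0.1],[0,0,0],1],
  [[0,0,-0.2],[0,0,0],1],
  [[0,0,-0.2],[0,0,0],1],
  [[0,0,-0.2],[0,0,0],1],
])

```text
time_s: 14.05
ee_pos: [0.5724, -0.1466, 0.2454]
tool_rot: [0.878, 0.479, -0.0, -0.0]
contact_force: [1.2, 0.0, 0.5]
gripper_width: 1.001
gripper_force: 0.0
```

Call:
jog_arm([
  [[0,0,-0.2],[0,0,0],1],
  [[0,0,-0.2],[0,0,0],1],
  [[-0.1,0,-0.1],[0,0,0],1],
  [[-0.2,0,0],[0,0,0],1],
  [[0,0,0],[0,0,0],1],
])

```text
time_s: 14.47
ee_pos: [0.5382, -0.2021, 0.3464]
tool_rot: [0.879, 0.477, -0.001, 0.003]
contact_force: [-0.3, -0.6, -0.8]
gripper_width: 0.998
gripper_force: 0.0
```

```bash
cat > m4.py <<'E'
from plan import *
import sys
np.set_printoptions(precision=4,suppress=True)
G=dict(stamp=[.571,-.148,.128],mirror_mid=[.4905,-.2745,.23],mirror_rail=[.4905,-.2745,.295],lens=[.657,-.03,.1])
rs={l:[] for l in G}; L=[]
im=[]
for n in("top","side"):
    for k in range(6):
        p=ctrl.capture(n)
        for l in G:
            e=proj(p,G[l]); c=[q["location"] for q in ctrl.mark_of(p,l)]; c=[q for q in c if np.linalg.norm(np.array(q)-e)<10]
            if c: rs[l].append((n,c[0],ray(p,c[0])))
    for l in G: print(n,l,"exp",proj(p,G[l]),"got",np.mean([q[1] for q in rs[l] if q[0]==n],0),sum(q[0]==n for q in rs[l]))
    u=proj(p,[.57,-.13,.15]).astype(int); im.append(cv2.resize(p["pixels"][u[1]-60:u[1]+60,u[0]-60:u[0]+60,::-1],(400,400),interpolation=cv2.INTER_CUBIC)); print("crop",u-60)
for l in G:
    if len(rs[l])>1: print(l,tri([q[2] for q in rs[l]]))
cv2.imwrite(sys.argv[1],np.hstack(im)); s=ctrl.get_state(); print(s["ee_pos"],s["time_s"])
E
python3 m4.py pics/l6.png
```

```text
top stamp exp [274.4802 158.7971] got [272.95 160.5 ] 6
top mirror_mid exp [321.676  177.6801] got nan 0
top mirror_rail exp [325.9703 173.5369] got nan 0
top lens exp [236.6445 135.3293] got [235.58 134.26] 5
crop [209  97]
side stamp exp [289.2602 204.8996] got [291.4667 204.1667] 6
side mirror_mid exp [285.4368 221.3489] got [284.68 220.22] 5
side mirror_rail exp [286.8644 207.7564] got [284.6    208.4833] 6
side lens exp [296.1154 180.0236] got [296.9833 180.6833] 6
crop [227 137]
stamp (array([ 0.5731, -0.1454,  0.1258]), np.float64(0.03168284396652049))
mirror_mid (array([ 0.1065, -0.9463,  1.2444]), np.float64(4.491862364045388e-15))
mirror_rail (array([ 0.1065, -0.9463,  1.2444]), np.float64(5.181312858570049e-15))
lens (array([ 0.6633, -0.0264,  0.0903]), np.float64(0.008225653835839668))
[ 0.5403 -0.1972  0.3432] 17.4667
  return _methods._mean(a, axis=axis, dtype=dtype,
  ret = ret.dtype.type(ret / rcount)
```

View pics/l6.png

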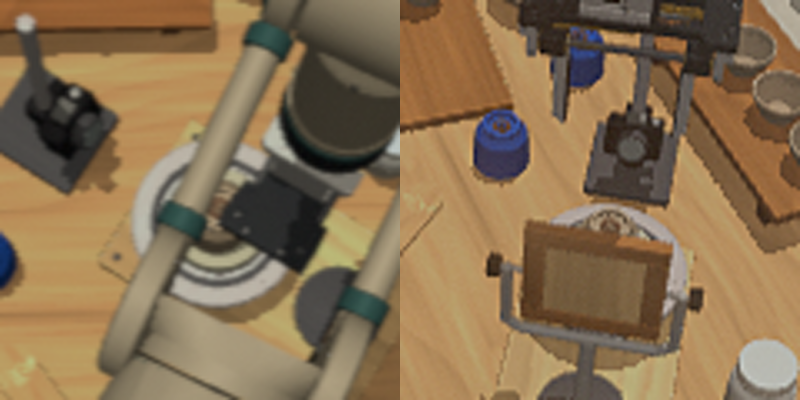

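The view shows the cup rim down in the chuck with the stamp up, at side (290,205), and the fingers clear. Lens ≈ (0.66,-0.028,0.093), about 299 mm in front of the mirror and 137 mm below its middle. The sight angle must be about 24.6° down, and the stamp's is 34.2°, so tilt ≈ 0.51 rad. Next I go above the rail.

```bash
python3 -c "
from plan import *
plan([.4926,-.2732,.345],down(57.5),1)"
```

```text
[[[-0.035,0.0,-0.001],[0.0,-0.0,-0.081],1],[[-0.034,-0.004,-0.001],[0.0,-0.0,-0.081],1],[[-0.034,-0.008,-0.001],[0.0,-0.0,-0.081],1],[[-0.032,-0.012,-0.001],[0.0,-0.0,-0.081],1],[[-0.031,-0.016,-0.001],[0.0,-0.0,-0.081],1]]
[[[-0.029,-0.019,-0.001],[0.0,-0.0,-0.081],1],[[-0.026,-0.023,-0.001],[0.0,-0.0,-0.081],1],[[-0.023,-0.026,-0.001],[0.0,-0.0,-0.081],1],[[-0.02,-0.028,-0.001],[0.0,-0.0,-0.081],1],[[-0.016,-0.03,-0.001],[0.0,-0.0,-0.081],1]]
[[[-0.012,-0.032,-0.001],[0.0,-0.0,-0.081],1],[[-0.008,-0.033,-0.001],[0.0,-0.0,-0.081],1],[[-0.004,-0.034,-0.001],[0.0,-0.0,-0.081],1]]
```

Call:
jog_arm([
  [[-0.035,0,0],[0,0,-0.081],1],
  [[-0.034,-0.004,0],[0,0,-0.081],1],
  [[-0.034,-0.008,0],[0,0,-0.081],1],
  [[-0.032,-0.012,0],[0,0,-0.081],1],
  [[-0.031,-0.016,0],[0,0,-0.081],1],
])

```text
time_s: 17.88
ee_pos: [0.5216, -0.2267, 0.3432]
tool_rot: [0.692, 0.722, 0.0, -0.0]
contact_force: [-0.5, -0.1, -0.5]
gripper_width: 1.003
gripper_force: 0.0
```

Call:
jog_arm([
  [[-0.029,-0.019,0],[0,0,-0.081],1],
  [[-0.026,-0.023,0],[0,0,-0.081],1],
  [[-0.023,-0.026,0],[0,0,-0.081],1],
  [[-0.02,-0.028,0],[0,0,-0.081],1],
  [[-0.016,-0.03,0],[0,0,-0.081],1],
])

```text
time_s: 18.3
ee_pos: [0.5033, -0.256, 0.3432]
tool_rot: [0.445, 0.896, 0.0, 0.0]
contact_force: [-1.2, 0.3, 0.7]
gripper_width: 1.001
gripper_force: 0.0
```

Call:
jog_arm([
  [[-0.012,-0.032,0],[0,0,-0.081],1],
  [[-0.008,-0.033,0],[0,0,-0.081],1],
  [[-0.004,-0.034,0],[0,0,-0.081],1],
  [[0,0,0],[0,0,0],1],
  [[0,0,0],[0,0,0],1],
])

```text
time_s: 18.72
ee_pos: [0.4925, -0.2731, 0.3432]
tool_rot: [0.28, 0.96, 0.0, 0.0]
contact_force: [0.1, -0.6, -0.6]
gripper_width: 1.001
gripper_force: 0.0
```

```bash
python3 -c "
from st import *
m,s=still(4);print(m,s)
rt=R.from_quat(ctrl.get_state()['tool_rot'])
d=np.array([.4926,-.2732,.270])-m;print(rt.inv().apply(d)/.2,(rt.inv()*down(57.5)).as_rotvec()/1.5)
r=[]
for k in range(3):
    p=ctrl.capture('side'); e=proj(p,[.4905,-.2745,.295]); c=[q['location'] for q in ctrl.mark_of(p,'mirror_rail')]; print(e,c[:2])
cv2.imwrite('pics/l7.png',cv2.resize(p['pixels'][150:270,220:350,::-1],(650,600),interpolation=cv2.INTER_CUBIC))"
```

```text
[ 0.49269712 -0.27270355  0.34324448] [3.78871984e-05 7.30635547e-05 8.80928972e-06]
[-0.00091229 -0.00248072  0.36622159] [2.24077951e-04 6.36352662e-06 2.31232591e-03]
[286.8643508  207.75641187] [[287.8, 207.0]]
[286.8643508  207.75641187] [[279.9, 208.3]]
[286.8643508  207.75641187] [[284.3, 206.7], [329.5, 262.2]]
```

View pics/l7.png

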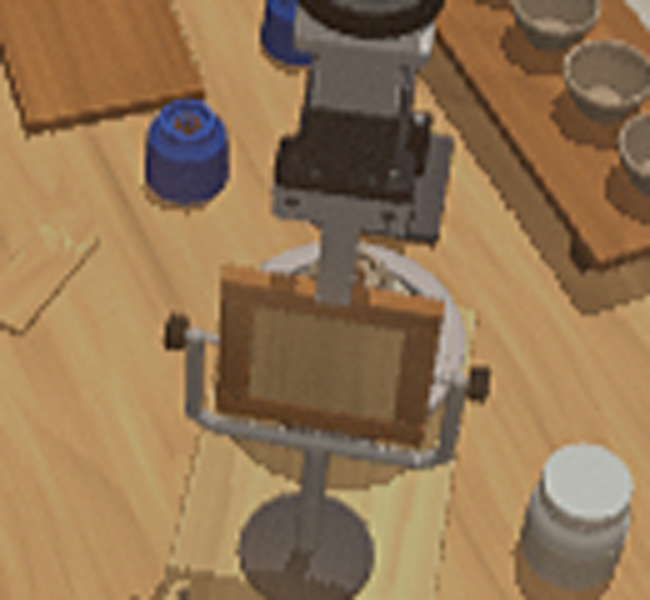

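The fingers straddle the middle of the rail: the near finger is at crop (338,260) and the rail's middle at about (330,285). Now down, then a gentle pinch.

Call:
jog_arm([
  [[0,-0.002,0.12],[0,0,0],1],
  [[0,0,0.12],[0,0,0],1],
  [[0,0,0.12],[0,0,0],1],
  [[0,0,0],[0,0,0],0],
  [[0,0,0],[0,0,0],0],
], squeeze=6)

```text
time_s: 19.63
ee_pos: [0.4918, -0.2729, 0.2705]
tool_rot: [0.278, 0.961, 0.0, -0.001]
contact_force: [0.2, 0.5, 0.3]
gripper_width: 0.893
gripper_force: 0.0
```

Call:
jog_arm([
  [[0,0,0],[0,0,0],0],
  [[0,0,0],[0,0,0],0],
  [[0,0,0],[0,0,0],0],
  [[0,0,0],[0,0,0],0],
  [[0,0,0],[0,0,0],0],
])

```text
time_s: 20.05
ee_pos: [0.4926, -0.2736, 0.2721]
tool_rot: [0.278, 0.961, -0.0, 0.001]
contact_force: [-0.6, 0.2, -0.3]
gripper_width: 0.54
gripper_force: 0.0
```

Call:
jog_arm([
  [[0,0,0],[0,0,0],0],
  [[0,0,0],[0,0,0],0],
  [[0,0,0],[0,0,0],0],
  [[0,0,0],[0,0,0],0],
  [[0,0,0],[0,0,0],0],
])

```text
time_s: 20.47
ee_pos: [0.4923, -0.2733, 0.2712]
tool_rot: [0.278, 0.961, 0.0, -0.0]
contact_force: [-0.4, -0.6, -0.3]
gripper_width: 0.5
gripper_force: 0.0
```

The gripper scale runs from -1 to 1, so 0 means half open. Closing fully now.

Call:
jog_arm([
  [[0,0,0],[0,0,0],-1],
  [[0,0,0],[0,0,0],-1],
  [[0,0,0],[0,0,0],-1],
  [[0,0,0],[0,0,0],-1],
  [[0,0,0],[0,0,0],-1],
])

```text
time_s: 20.88
ee_pos: [0.4923, -0.2734, 0.2712]
tool_rot: [0.278, 0.961, -0.0, -0.0]
contact_force: [-0.7, -1.1, 0.8]
gripper_width: 0.184
gripper_force: 1.1
```

Call:
jog_arm([
  [[0,0,0],[0,0,0],-1],
  [[0,0,0],[0,0,0],-1],
  [[0,0,0],[0,0,0],-1],
  [[0,0,0],[0,0,0],-1],
])

```text
time_s: 21.22
ee_pos: [0.4921, -0.2737, 0.2713]
tool_rot: [0.278, 0.961, -0.0, -0.0]
contact_force: [-0.7, -0.8, -0.1]
gripper_width: 0.154
gripper_force: 6.0
```

The pinch reads 14.5 mm, so it has the rail. Tilt about the mirror's axis.

Call:
jog_arm([
  [[0,0.013,0],[0.0425,0,0],-1],
  [[0,0.013,0],[0.0425,0,0],-1],
  [[0,0.013,0],[0.0425,0,0],-1],
  [[0,0.013,0],[0.0425,0,0],-1],
])

```text
time_s: 21.55
ee_pos: [0.4977, -0.2656, 0.2698]
tool_rot: [0.276, 0.953, -0.124, -0.036]
contact_force: [-0.8, -5.5, -8.0]
gripper_width: 0.146
gripper_force: 6.0
```

Call:
jog_arm([
  [[0,0.013,0],[0.0425,0,0],-1],
  [[0,0.013,0],[0.0425,0,0],-1],
  [[0,0.013,0],[0.0425,0,0],-1],
  [[0,0.013,0],[0.0425,0,0],-1],
])

```text
time_s: 21.88
ee_pos: [0.5031, -0.2574, 0.2658]
tool_rot: [0.268, 0.929, -0.245, -0.071]
contact_force: [-1.9, -6.7, -8.5]
gripper_width: 0.154
gripper_force: 6.0
```

Call:
jog_arm([
  [[0,0,0],[0,0,0],-1],
  [[0,0,0],[0,0,0],-1],
  [[0,0,0],[0,0,0],-1],
  [[0,0,0],[0,0,0],-1],
  [[0,0,0],[0,0,0],-1],
])

```text
time_s: 22.3
ee_pos: [0.5026, -0.2574, 0.2663]
tool_rot: [0.269, 0.93, -0.242, -0.07]
contact_force: [0.1, -5.4, -5.2]
gripper_width: 0.156
gripper_force: 6.0
```

```bash
cat > m5.py <<'E'
from st import *
np.set_printoptions(precision=4,suppress=True)
f=np.array([.537,.843,0]); mid=np.array([.4923,-.2735,.23])
m,sd=still(2); s=ctrl.get_state(); M=R.from_quat(s["tool_rot"]).as_matrix()
d=m-mid; print("TCP",m,"tool tilt",np.arcsin(M[2,1]*-1),"radial",np.hypot(d@f,d[2]),"polar tilt",np.arctan2(d@f,d[2]),s["contact_force"],s["gripper_force"],s["gripper_width"])
rs=[];st=[]
for n in("top","side"):
    for k in range(6):
        p=ctrl.capture(n)
        for l,X,a in(("lens",[.66,-.028,.093],rs),("stamp",[.572,-.147,.128],st)):
            e=proj(p,X); c=[q["location"] for q in ctrl.mark_of(p,l)]; c=[q for q in c if np.linalg.norm(np.array(q)-e)<10]
            if c: a.append((n,c[0],ray(p,c[0])))
    if n=="side": cv2.imwrite("pics/l8.png",cv2.resize(p["pixels"][150:270,220:350,::-1],(650,600),interpolation=cv2.INTER_CUBIC))
for nm,a in(("lens",rs),("stamp",st)):
    if len({q[0] for q in a})==2: print(nm,len(a),tri([q[2] for q in a]))
    else: print(nm,[q[:2] for q in a])
    sx=[q[2] for q in a if q[0]=="side"]
    if nm=="lens" and sx:  # side rays only: nearest to mid-plane line is ill-posed, give height at plane |lateral|<.025
        o=sx[0][0]; dd=np.mean([q[1] for q in sx],0); c=np.array([.843,-.537,0])
        for lat in(-.02,0,.02):
            t=(lat-(o-mid)@c)/(dd@c); X=o+t*dd; print("  lat",lat,X,"d",(X-mid)@f,"tilt",(np.arctan2(.102,.15)+np.arctan2(.23-X[2],(X-mid)@f))/2)
print(ctrl.get_state()["time_s"])
E
python3 m5.py
```

```text
TCP [ 0.5026 -0.2574  0.2663] tool tilt 0.5091303603589193 radial 0.04098313493133934 polar tilt 0.4844301172256498 [-0.6589 -4.6639 -5.3875] 6.0314831882715225 0.15414096691842047
lens 12 (array([ 0.6575, -0.0268,  0.0906]), np.float64(0.008865610717288431))
  lat -0.02 [ 1.1072  0.729  -0.858 ] d 1.1753408525311604 tilt 0.6720030589959056
  lat 0 [ 0.7501  0.1312 -0.1078] d 0.4795802947067266 tilt 0.6053902090911283
  lat 0.02 [ 0.393  -0.4667  0.6425] d -0.21618026311770686 tilt -0.7281850561501622
stamp [('top', [274.7, 160.3]), ('top', [274.0, 158.8]), ('top', [273.3, 159.2]), ('top', [274.8, 160.9]), ('top', [272.5, 159.5])]
24.2
```

View pics/l8.png

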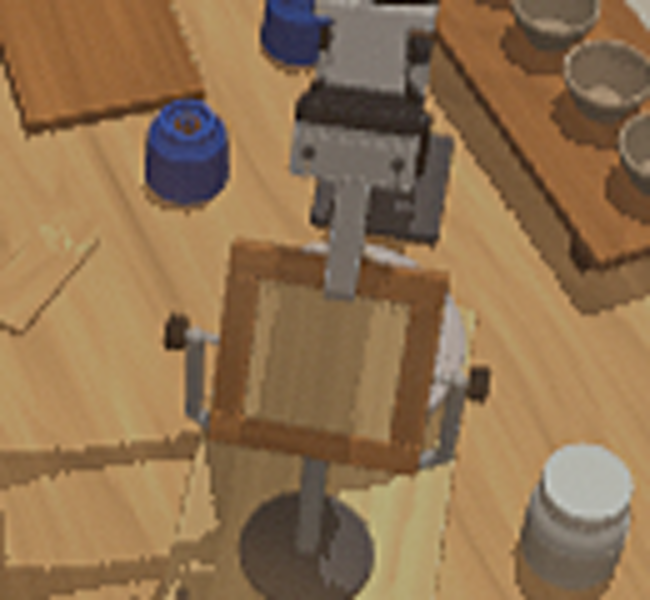

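The mirror is held tilted, with its back-face corners at crop (233,242), (447,270), (420,470) and (205,440). I'll fit the actual tilt from them.

Run:
```python
from h import *
from scipy.optimize import least_squares
p=ctrl.capture("side"); uv=np.array([(233,242),(447,270),(420,470),(205,440)])/5+[220,150]-.5
# camera sees the back: image left = +? decide by smaller residual
for sg in(1,-1):
    def res(q):
        t,yaw=q[0],q[1]; f=np.array([np.cos(yaw),np.sin(yaw),0]); c=np.array([f[1],-f[0],0])
        n=np.cos(t)*f-np.sin(t)*np.array([0,0,1]); u=np.sin(t)*f+np.cos(t)*np.array([0,0,1])
        mid=np.array([q[2],q[3],.23]); 
        return np.ravel([proj(p,mid-.007*n+.065*(a*sg*c+b*u))-w for (a,b),w in zip(((-1,1),(1,1),(1,-1),(-1,-1)),uv)])
    r=least_squares(res,[.5,1.003,.492,-.2735]); print(sg,r.x,r.cost,np.sqrt(np.mean(r.fun**2)))
    r=least_squares(lambda q:res([q[0],1.003,q[1],q[2]]),[.5,.492,-.2735]); J=r.jac; print("   yaw fixed",r.x,r.cost,"sd/px",np.sqrt(np.diag(np.linalg.inv(J.T@J))))
```

```text
1 [ 0.53599351  1.01131131  0.49073439 -0.26930954] 0.5039297355194704 0.3549400426549076
   yaw fixed [ 0.53565678  0.49075661 -0.26931764] 0.5617902895939942 sd/px [0.06039564 0.00160814 0.00180539]
-1 [-0.55447623 -2.13005862  0.48715322 -0.27458824] 0.44995370510962945 0.33539294309422696
   yaw fixed [ 0.50284593  0.49329806 -0.26260489] 3755.5980740284185 sd/px [0.05674402 0.00161494 0.00181733]
```

The tilt estimates are 0.536 ± 0.03 (image) and 0.509 (tool). The needed value is about 0.515 ± 0.047, so it is held within range. Handing in.

```bash
python3 -c "
from cell import ctrl
s=ctrl.get_state(); print(s['time_s'],s['gripper_force'],abs(s['qd']).max()); print(ctrl.close_job())"
```

```text
24.25 6.030344367027283 0.0012275433821751895
the job is handed in; nothing more can be done
None
```

I handed the job in at 24.3 s with the cup rim down in the chuck and released, and the mirror still pinched and steady at about 0.51 rad; by my measurements both are within limits, but the hand-in returned no verdict.

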